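# Load and lock a pantry carrying rack

### The job

Lay the plywood separator board flat and squarely on the row of three jars in the carrying rack, then set the pasta carton squarely on top of the board; put both down, do not drop them. Then slide the black lock grip under the rack's small shelf all the way to its end stop so that its tongue reaches over the carton, let go, and leave the other pantry goods where they are.

Things in the scene. Friction and masses are not known exactly. Their poses are not given: they have to be found in the camera images.
- rack: Fixed dark steel carrying rack: base plate 230 (x) x 330 (y) x 10 mm, from y = -277 to +53 mm. Origin: on the table under the middle jar of its row of three; z up, x along the jar row (away from the robot at yaw 0), y to the robot's left. The lock slide and a small shelf over it stand at the -y side.
- jar_row (a point): Middle of the flat surface formed by the lids of three fixed glass jars (56 mm diameter, in a row along the rack's x at -60, 0, +60 mm); 55 mm above the table, over the rack's origin. Axes as the rack's.
- shelf_edge (a point): Middle of the lower front edge of the slatted steel shelf over the lock: rack x = -18, y = -175, z = 149 mm. From this edge the slats (12 mm wide, 14 mm gaps) reach 90 mm away from the robot, 92 mm to either side, and are 8 mm thick; two 14 mm posts stand under its far edge (rack x = 61, y = -90 and -260 mm). Reach in under this edge with the tool tilted 20 to 35 degrees.
- lock (a joint): Lock slide, metres: 0 fully open, 0.080 at its end stop (tongue over the stack). It moves along the rack's +y, towards the jars, and stays where left; resistance about 3 N. It starts nearly open. Its flat steel tongue is at rack x 20 to 48 mm, z 108 to 114 mm; its tip lies 108 mm beyond the grip's middle (+y).
- lock_grip (a point): Point to pinch on the lock's upright black grip, which is 18 mm wide (rack y), 34 mm deep (x) and stands from z = 54 to 102 mm. The point is in the middle of the width, 12 mm behind the grip's front face, at rack x = 0, z = 85.5 mm, y = -200 mm + joint value. Axes as the rack's. The shelf's front edge is 18 mm nearer the robot and 63 mm higher.
- separator: Loose plywood separator board, 180 (x) x 62 (y) x 8 mm (z), 60 g. Origin: centre of its underside. It lies on the wooden stand and overhangs it, so it can be gripped across its 62 mm width.
- stand: Fixed wooden block under the separator, 150 (x) x 46 (y) x 30 mm high. Origin: centre of its underside.
- carton: Loose cardboard pasta carton, 180 (x) x 60 (y) x 40 mm high, about 0.4 kg, lying flat on the table. Origin: centre of its underside. Grip it across its 60 mm width.
- bottle: Bystander: white drink bottle, 48 mm diameter, 124 mm high, standing on the table. Origin: centre of its underside.
- jar: Bystander: loose glass food jar with lid, 64 mm diameter, 70 mm high. Origin: centre of its underside.
- plates: Bystander: pile of white saucers, 140 mm diameter, 40 mm high. Origin: centre of its underside.
There are look-alikes about, which are no part of the job. Leave any orange or yellow look-alike of the carton alone.

How it is judged:
By the outcome, as a careful person would: the job done as asked, in the order asked, and still so for the second after the job is handed in, with the robot touching nothing.
It also fails if it takes over 70 s, if anything falls off the work surface, if the arm or the gripper's body presses on something with over 40 N, if the wrist force passes 120 N, or if a joint passes its speed limit or range.

### The arm

A 6-joint arm with a two-finger parallel gripper is mounted at the origin on the work surface. World frame = base frame: x ahead of the robot, y to its left, z up, the work surface at z = 0. Lengths are in m, angles in degrees, forces in N, time in s.
With the tool pointing down it reaches from about 0.4 to 0.825 m from the base axis. Payload 7 kg.
Tool frame: the origin (TCP) lies on the centre line of the jaws, within the pads' length; the fingertips stand 11 mm ahead of it and the grasp point (between the pads) lies 8 mm behind it; z points along the fingers, y is the direction in which the jaws open and shut (so a half turn about z gives the same grasp; the last joint's range is limited). The gripper opens to 88 mm and grips with 3 to 60 N. Pads are 19 mm wide; open, the fingers measure 130 mm over their backs; the gripper's body (78 mm by 193 mm) begins 47 mm behind the grasp point.
Start: joints at [84.001, 20.546, 0.682, 0, -70.136, -16.507], TCP at [0.258, 0.624, 0.238] pointing down, gripper open.
Joint ranges: [-176.03, 176.03], [-82.01, 121.73], [-58.28, 71.71], [-173.87, 95.51], [-174.79, -0.11], [-173.66, 173.66]. Speed limits (degrees/s): [136.94, 136.94, 172.46, 180, 180, 180].

### API

Orientations are given as [roll, pitch, yaw] about the fixed x, y, z axes, in that order (R = Rz(yaw) Ry(pitch) Rx(roll)).
In Python, from plant import ctrl, cams, order gives the robot as it stands.
- The arm moves only by the tool jog_arm, never from a script. Its argument "motion" is a list of rows, each an object with "offset": the shift along the tool's x, y, z in mm, a list of three; "roll": the turn about the tool's z in rad; "hand": the finger opening in mm, from 0 to 87.6. A call has 1 to 20 rows; each row is the pose to reach, as a shift and turn from the pose commanded when the call began, along the tool's axes at that moment; what a row does not reach only later rows make up. A row lasts 1/12 s, in which the tool goes at most 41.7 mm and 7.16 degrees, less where a joint would pass 70% of its speed; a pose out of reach is approached as far as the arm can. A call with a gripper value outside its range is refused whole. The fingers move at their own pace and stop on an object; the grip force is fixed at half the most. Time passes only in rows, so rows that repeat a pose let the fingers close. It gives the time, the measured TCP pose, the force and the opening at its end, in the units of the state.
- ctrl.get_obs(): the state, without advancing time (a new reading comes with each control period).
- cams.snapshot(name): name is "scene" or "top" or "wrist"; returns a dict with "img" (384x512x3 uint8, red, green, blue), "K" (3x3 intrinsics, pixels), "cam_to_world" (4x4, takes a point from camera to world coordinates); the wrist camera has in their place "T_tool_cam" (4x4, takes a point from camera to tool coordinates, whose origin is the TCP and whose axes are the flange's). Camera axes: x right, y down, z forward; pixel columns grow to the right and rows downward; lengths in m; the calibration is good to about 2 mm. A picture is of the moment at which its call begins: read the wrist's pose just before it. There is no depth.
- order.close_job(): hands the job in, once; it reports no verdict.
The state is a dict: "clock": time; "joint_pos": joint angles; "qvel": joint speeds; "tau": joint torques, N m; "tool_pos": TCP position; "orientation": TCP orientation; "force": force on the tool from outside, world axes, zero at the start; "moment": the same for the moment, N m; "opening": finger opening in m.
Only numpy, scipy, OpenCV 4.12 (cv2) and the standard library are available. Lean on these libraries where they do the work, as an engineer would, in place of code of your own. Each camera call takes 0.05 s, during which the arm holds its last target. There are 200 camera calls.

## Working session

There is one attempt and no reset: what is moved stays moved. The work goes in short steps, Python scripts to look and compute and a tool call to move; the robot and the scene stay as the last step left them, time stands still between calls to the robot, and variables do not carry over. Pictures are saved under pics/ and viewed, about 8 in all and at most 12, crops included, and the job is handed in when it is done.

Besides the shell and the picture viewer there is one more tool, called as a command line: name --argument value ..., lists and objects as JSON in quotes. jog_arm: Moves the arm, as the interface text tells. Its arguments: {"type":"object","properties":{"motion":{"type":"array"}},"required":["motion"]}

```bash
ls; mkdir -p pics
python3 - <<'E'
from plant import ctrl,cams
import cv2,numpy as np,pickle
print(ctrl.get_obs())
d={}
for n in ("scene","top","wrist"):
    s=cams.snapshot(n); d[n]=s
    cv2.imwrite(f"pics/{n}0.png",s["img"][:,:,::-1])
    print(n,{k:np.round(v,4).tolist() for k,v in s.items() if k!="img"})
pickle.dump(d,open("snap0.pkl","wb"))
t=cv2.resize(d["top"]["img"],(800,600),interpolation=cv2.INTER_CUBIC)
cv2.imwrite("pics/top0b.png",t[:,:,::-1])
t=cv2.resize(d["scene"]["img"],(800,600),interpolation=cv2.INTER_CUBIC)
cv2.imwrite("pics/scene0b.png",t[:,:,::-1])
E
```

```text
pics
{'clock': 0.0, 'joint_pos': array([ 8.40024122e+01,  2.05930637e+01,  6.33872201e-01, -1.85513036e-02,
       -7.01349616e+01, -1.65064893e+01]), 'qvel': array([-0.02900399, -0.00520075,  0.0203138 , -0.01443743,  0.02742391,
        0.01366512]), 'tau': array([ 6.78605484e-04, -5.82716274e+01,  2.93046534e+01,  6.99741036e+00,
        6.82981830e-03, -1.65499409e-04]), 'tool_pos': array([0.25821356, 0.62316088, 0.23660996]), 'orientation': array([ 1.79904772e+02, -1.00329908e-02, -2.25103870e+01]), 'force': array([-0.98052415,  0.39719248, -0.22506716]), 'moment': array([ 0.04527437, -0.04120711, -0.02498698]), 'opening': 0.08770621723098966}
scene {'K': [[484.1429, 0.0, 256.0443], [0.0, 484.1429, 185.6115], [0.0, 0.0, 1.0]], 'cam_to_world': [[0.31, 0.5463, -0.7781, 1.6011], [0.9507, -0.1671, 0.2614, -0.415], [0.0128, -0.8207, -0.5712, 0.9018], [0.0, 0.0, 0.0, 1.0]]}
top {'K': [[404.3915, 0.0, 249.6916], [0.0, 404.3915, 188.3467], [0.0, 0.0, 1.0]], 'cam_to_world': [[-0.0026, -0.9892, 0.1465, 0.3504], [-1.0, 0.0015, -0.007, -0.0409], [0.0067, -0.1465, -0.9892, 1.1808], [0.0, 0.0, 0.0, 1.0]]}
wrist {'K': [[268.3529, 0.0, 251.8774], [0.0, 268.3529, 189.9591], [0.0, 0.0, 1.0]], 'T_tool_cam': [[0.0006, -0.9688, -0.248, 0.0663], [1.0, 0.0005, 0.0007, -0.0003], [-0.0005, -0.248, 0.9688, -0.146], [0.0, 0.0, 0.0, 1.0]]}
```

View pics/top0b.png

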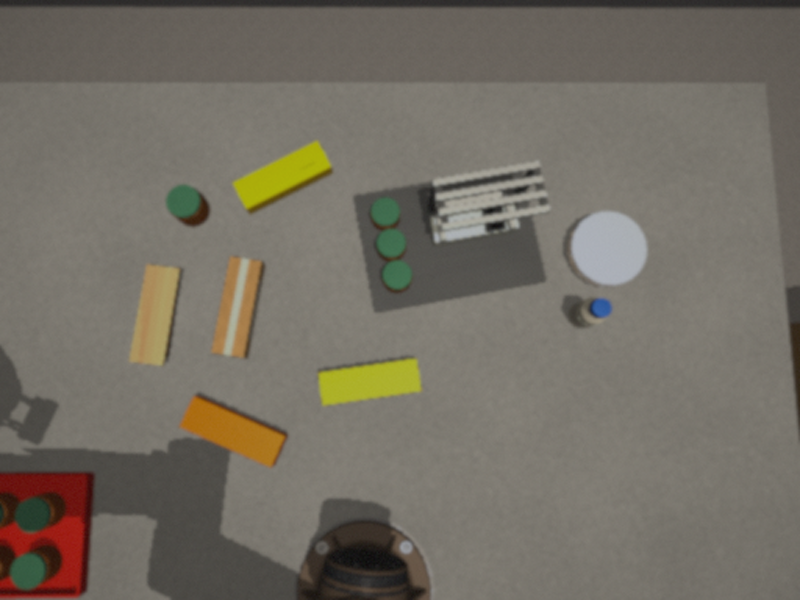

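View pics/scene0b.png

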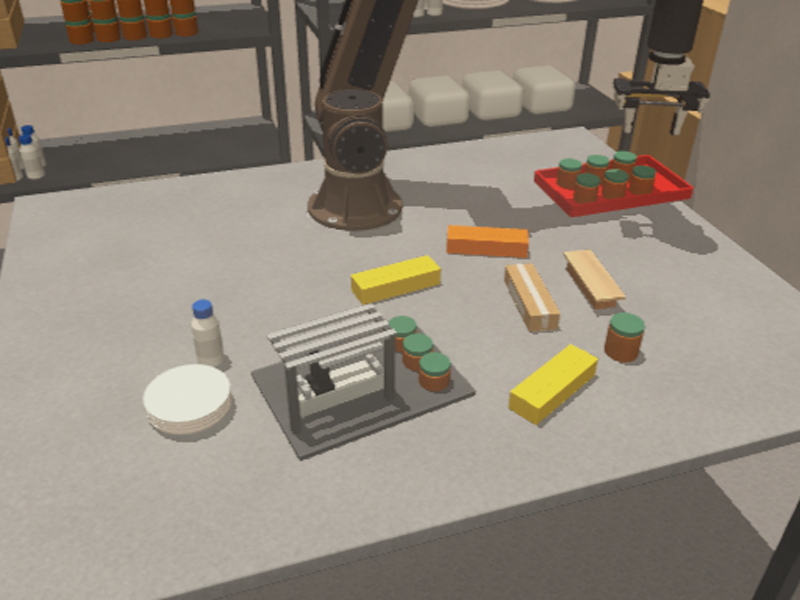

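Top view (800×600): the board is at (155,315), the carton with its white stripe at (238,307), and the jar lids at (385,212), (391,243) and (397,276). The shelf is at about (490,200). The yellow and orange boxes are look-alikes. Next I fit the poses by silhouette.

```bash
cat > h.py <<'E'
import numpy as np,cv2
from scipy.optimize import minimize
from scipy.spatial.transform import Rotation as R
from plant import ctrl,cams
def snap(n,name=None):
    o=ctrl.get_obs(); s=cams.snapshot(n)
    if n=="wrist":
        T=np.eye(4);T[:3,:3]=R.from_euler('xyz',o['orientation'],degrees=True).as_matrix();T[:3,3]=o['tool_pos']
        s["cam_to_world"]=T@s["T_tool_cam"]
    if name: cv2.imwrite(f"pics/{name}.png",s["img"][:,:,::-1])
    return s
def proj(s,P):
    C=np.linalg.inv(s["cam_to_world"]); c=np.atleast_2d(P)@C[:3,:3].T+C[:3,3]
    p=c@np.array(s["K"]).T; return p[:,:2]/p[:,2:]
def ray(s,uv,z):
    M=s["cam_to_world"]; d=M[:3,:3]@np.linalg.inv(s["K"])@np.array([*uv,1.]); o=M[:3,3]
    return o+d*(z-o[2])/d[2]
def box(p,dx,dy,z0,z1):
    x,y,a=p; c,n=np.cos(a),np.sin(a)
    return [np.array([[x+c*i*dx/2-n*j*dy/2,y+n*i*dx/2+c*j*dy/2,z] for i in(-1,1) for j in(-1,1) for z in(z0,z1)])]
def jars(p,rad=.028,z0=.01,z1=.055):
    x,y,a=p; t=np.linspace(0,2*np.pi,40)
    return [np.array([[x+k*np.cos(a)+rad*np.cos(q),y+k*np.sin(a)+rad*np.sin(q),z] for q in t for z in(z0,z1)]) for k in(-.06,0,.06)]
def render(s,hulls):
    m=np.zeros((384,512),np.uint8)
    for h in hulls:
        q=cv2.convexHull(np.float32(proj(s,h)))
        cv2.fillConvexPoly(m,np.round(q*256).astype(np.int32),255,cv2.LINE_AA,8)
    return m/255.
def mask(s,hulls,thr=60,grow=21,hull=True):
    """saturated pixels near the predicted silhouette"""
    hsv=cv2.cvtColor(s["img"],cv2.COLOR_RGB2HSV)
    m=((hsv[...,1]>thr)).astype(np.uint8)
    near=cv2.dilate((render(s,hulls)>0).astype(np.uint8),np.ones((grow,grow)))
    m=cv2.morphologyEx(m*near,cv2.MORPH_OPEN,np.ones((3,3)))
    if hull:
        n,l,st,_=cv2.connectedComponentsWithStats(m)
        big=[i for i in range(1,n) if st[i,4]>40]
        pts=np.column_stack(np.nonzero(np.isin(l,big)))[:,::-1]
        m=np.zeros_like(m); cv2.fillConvexPoly(m,cv2.convexHull(np.int32(pts)),1)
    return m.astype(float)
def fit(views,model,p0,thr=60,grow=21,hull=True):
    p=np.array(p0,float)
    for g in (grow,max(9,grow//2)):
        ms=[mask(s,model(p),thr,g,hull) for s in views]
        f=lambda q:sum(np.abs(render(s,model(q))-m).sum()/m.sum() for s,m in zip(views,ms))
        r=minimize(f,p,method="Nelder-Mead",options=dict(initial_simplex=p+np.array([[0,0,0],[.01,0,0],[0,.01,0],[0,0,.1]]),xatol=1e-5,fatol=1e-5)); p=r.x
    return p,r.fun
sep=lambda p:box(p,.18,.062,.030,.038)
car=lambda p:box(p,.18,.060,0,.040)
E
python3 - <<'E'
from h import *
import pickle
d=pickle.load(open("snap0.pkl","rb")); t=d["top"]; sc=d["scene"]
px=lambda u,v,z:ray(t,(u*.64,v*.64),z)
hs=cv2.cvtColor(t["img"],cv2.COLOR_RGB2HSV)
for u,v in((155,315),(232,307),(391,243),(300,350),(440,280)): print(u,v,hs[int(v*.64),int(u*.64)])
for nm,m,c,z,a,hl in(("sep",sep,(155,315),.038,-.15,True),("car",car,(238,307),.04,-.15,True),("jars",jars,(391,243),.055,.18,False)):
    p0=[*px(*c,z)[:2],a]
    for vs,l in(([t],"top"),([sc],"scene")):
        for th in (50,80):
            p,f=fit(vs,m,p0,th,hull=hl); print(nm,l,th,np.round(p0,3),np.round(p,4),np.degrees(p[2]).round(2),round(f,3))
for nm,c,z in(("bottle",(600,308),.124),("plates",(608,248),.04),("jar",(185,197),.07),("shelf far-left",(433,182),.157),("shelf nearright",(548,210),.157),("grip",(497,225),.102)): print(nm,px(*c,z).round(3))
E
```

```text
155 315 [ 21 111 170]
232 307 [ 19  81 169]
391 243 [ 70 103 109]
300 350 [ 20  24 127]
440 280 [26 21 86]
sep top 50 [ 0.482  0.378 -0.15 ] [ 0.485   0.3803 -0.1204] -6.9 0.055
sep top 80 [ 0.482  0.378 -0.15 ] [ 0.4855  0.3794 -0.1134] -6.5 0.058
sep scene 50 [ 0.482  0.378 -0.15 ] [ 0.5197  0.3725 -0.1207] -6.92 0.287
sep scene 80 [ 0.482  0.378 -0.15 ] [ 0.4923  0.3764 -0.1869] -10.71 0.156
car top 50 [ 0.496  0.228 -0.15 ] [ 0.499   0.2331 -0.1506] -8.63 0.04
car top 80 [ 0.496  0.228 -0.15 ] [ 0.4996  0.2329 -0.1591] -9.11 0.094
car scene 50 [ 0.496  0.228 -0.15 ] [ 0.4852  0.2375 -0.1552] -8.89 0.18
car scene 80 [ 0.496  0.228 -0.15 ] [ 0.4849  0.2372 -0.1587] -9.09 0.187
jars top 50 [ 0.612 -0.051  0.18 ] [ 0.6128 -0.0498  0.1703] 9.76 0.132
jars top 80 [ 0.612 -0.051  0.18 ] [ 0.6156 -0.0474  0.1749] 10.02 0.544
jars scene 50 [ 0.612 -0.051  0.18 ] [ 0.6117 -0.0457  0.1014] 5.81 0.216
jars scene 80 [ 0.612 -0.051  0.18 ] [ 0.6189 -0.0463 -0.002 ] -0.11 2.515
bottle [ 0.483 -0.403  0.124]
plates [ 0.605 -0.452  0.04 ]
jar [0.694 0.323 0.07 ]
shelf far-left [ 0.693 -0.121  0.157]
shelf nearright [ 0.644 -0.313  0.157]
grip [ 0.633 -0.236  0.102]
```

jog_arm --motion '[{"offset":[40,18,0],"roll":-0.09,"hand":87},{"offset":[80,36,0],"roll":-0.18,"hand":87},{"offset":[118,54,0],"roll":-0.272,"hand":87},{"offset":[156,71,0],"roll":-0.272,"hand":87},{"offset":[194,88,0],"roll":-0.272,"hand":87},{"offset":[232,105,0],"roll":-0.272,"hand":87},{"offset":[268,122,0],"roll":-0.272,"hand":87},{"offset":[303,138,0],"roll":-0.272,"hand":87},{"offset":[303,138,0],"roll":-0.272,"hand":87},{"offset":[303,138,0],"roll":-0.272,"hand":87}]'

```text
clock: 0.98
tool_pos: [0.4868, 0.378, 0.2373]
orientation: [180.0, 0.0, -7.1]
force: [-0.1, 0.6, -0.4]
opening: 0.087
```

```bash
cat >> h.py <<'E'
def togo(x,y,z,yaw):
    """tool offset (mm) and roll (rad) to a world pose, from the present one (tool down)"""
    o=ctrl.get_obs(); Rm=R.from_euler('xyz',o['orientation'],degrees=True).as_matrix()
    d=Rm.T@(np.array([x,y,z])-o['tool_pos'])*1000
    print("at",o['tool_pos'].round(4),o['orientation'].round(2),"t",round(o['clock'],2),"-> offset",d.round(1),"roll",np.radians(o['orientation'][2]-yaw).round(4),"open",round(o['opening'],4),"F",o['force'].round(1))
E
python3 - <<'E'
from h import *
w=snap("wrist","w1"); t=snap("top")
for th in(50,65,80):
  for v in ([w],[t],[w,t]):
    p,f=fit(v,sep,[.485,.38,-.12],th); print(th,p.round(4),np.degrees(p[2]).round(2),round(f,3))
p,f=fit([w],sep,[.485,.38,-.12],65)
togo(p[0],p[1],.034+.008-.011+.0,np.degrees(p[2]))
im=w["img"].copy()
for q in proj(w,sep(p)[0]): cv2.circle(im,tuple(int(i) for i in q.round()),3,(255,0,0),1)
cv2.imwrite("pics/w1b.png",im[:,:,::-1])
E
```

```text
50 [ 0.4861  0.381  -0.1228] -7.03 0.048
50 [ 0.4849  0.3801 -0.1221] -6.99 0.059
50 [ 0.4857  0.3806 -0.1234] -7.07 0.115
65 [ 0.4851  0.381  -0.128 ] -7.33 0.042
65 [ 0.4847  0.3793 -0.1319] -7.56 0.046
65 [ 0.4852  0.3805 -0.1274] -7.3 0.103
80 [ 0.4852  0.3811 -0.1282] -7.35 0.044
80 [ 0.4849  0.3791 -0.1255] -7.19 0.053
80 [ 0.4852  0.3805 -0.124 ] -7.1 0.116
at [0.4854 0.3801 0.2373] [ 1.7999e+02  2.0000e-02 -6.9600e+00] t 1.08 -> offset [ -0.3  -0.9 206.3] roll 0.0065 open 0.0871 F [-0. -0.  0.]
```

View pics/w1b.png

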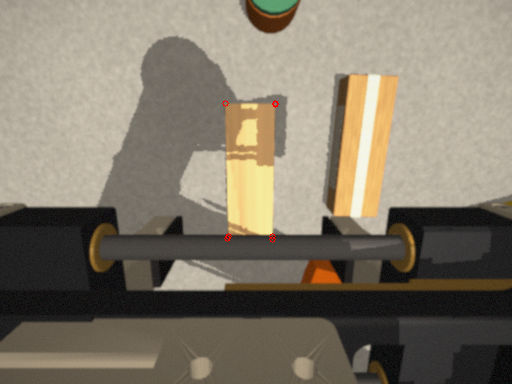

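The wrist view shows the board at (226–274, 103–237), with its near end behind the gripper. The wrist and top fits agree within 2 mm, so I go down and grip.

jog_arm --motion '[{"offset":[0,-1,40],"roll":0.005,"hand":87},{"offset":[0,-1,80],"roll":0.005,"hand":87},{"offset":[0,-1,120],"roll":0.005,"hand":87},{"offset":[0,-1,155],"roll":0.005,"hand":87},{"offset":[0,-1,180],"roll":0.005,"hand":87},{"offset":[0,-1,198],"roll":0.005,"hand":87},{"offset":[0,-1,209],"roll":0.005,"hand":87},{"offset":[0,-1,209],"roll":0.005,"hand":87},{"offset":[0,-1,209],"roll":0.005,"hand":50},{"offset":[0,-1,209],"roll":0.005,"hand":50},{"offset":[0,-1,209],"roll":0.005,"hand":50},{"offset":[0,-1,209],"roll":0.005,"hand":50},{"offset":[0,-1,209],"roll":0.005,"hand":50},{"offset":[0,-1,209],"roll":0.005,"hand":50}]'

```text
clock: 2.25
tool_pos: [0.486, 0.3816, 0.0298]
orientation: [-179.9, -0.1, -7.2]
force: [-2.6, 0.3, 6.2]
opening: 0.0616
```

jog_arm --motion '[{"offset":[0,0,-10],"roll":0,"hand":50},{"offset":[0,0,-30],"roll":0,"hand":50},{"offset":[0,0,-65],"roll":0,"hand":50},{"offset":[0,0,-105],"roll":0,"hand":50},{"offset":[0,0,-145],"roll":0,"hand":50},{"offset":[0,10,-185],"roll":0,"hand":50},{"offset":[3,35,-215],"roll":-0.05,"hand":50},{"offset":[6,70,-230],"roll":-0.1,"hand":50},{"offset":[10,110,-230],"roll":-0.15,"hand":50},{"offset":[14,150,-230],"roll":-0.2,"hand":50},{"offset":[18,190,-230],"roll":-0.25,"hand":50},{"offset":[23,230,-230],"roll":-0.3,"hand":50},{"offset":[28,268,-230],"roll":-0.3,"hand":50},{"offset":[31,298,-230],"roll":-0.3,"hand":50},{"offset":[31,298,-230],"roll":-0.3,"hand":50},{"offset":[31,298,-230],"roll":-0.3,"hand":50},{"offset":[31,298,-230],"roll":-0.3,"hand":50}]'

```text
clock: 3.67
tool_pos: [0.479, 0.0814, 0.2591]
orientation: [-180.0, -0.0, 9.9]
force: [0.0, 0.1, -0.1]
opening: 0.0616
```

Run:
```python
from h import *
w=snap("wrist","w2"); 
import pickle; pickle.dump(w,open("w2.pkl","wb"))
for th in(50,60,70):
    p,f=fit([w],jars,[.613,-.049,.17],th,hull=False); print(th,p.round(4),np.degrees(p[2]).round(2),round(f,3))
togo(*p[:2],.2,np.degrees(p[2]))
im=w["img"].copy()
for h in jars(p): cv2.polylines(im,[cv2.convexHull(np.float32(proj(w,h))).round().astype(np.int32)],True,(255,0,0),1)
c,s_=np.cos(p[2]),np.sin(p[2])
for x,y,z in((-115,53,10),(115,53,10),(-115,-277,10),(-18,-83,149),(-18,-267,149),(72,-83,149),(72,-267,149),(-12,-200,102)):
    q=proj(w,[p[0]+c*x/1e3-s_*y/1e3,p[1]+s_*x/1e3+c*y/1e3,z/1e3])[0]; cv2.circle(im,tuple(int(i) for i in q.round()),3,(255,255,0),1)
cv2.imwrite("pics/w2b.png",cv2.resize(im,(768,576))[:,:,::-1])
```

```text
50 [ 0.6127 -0.0471  0.1726] 9.89 0.104
60 [ 0.6125 -0.0468  0.171 ] 9.8 0.121
70 [ 0.6124 -0.0465  0.1794] 10.28 0.14
at [0.479  0.0819 0.2589] [-1.7998e+02 -3.0000e-02  9.9800e+00] t 3.72 -> offset [109.  149.6  59. ] roll -0.0052 open 0.0613 F [ 0.1 -0.2 -0.9]
```

View pics/w2b.png

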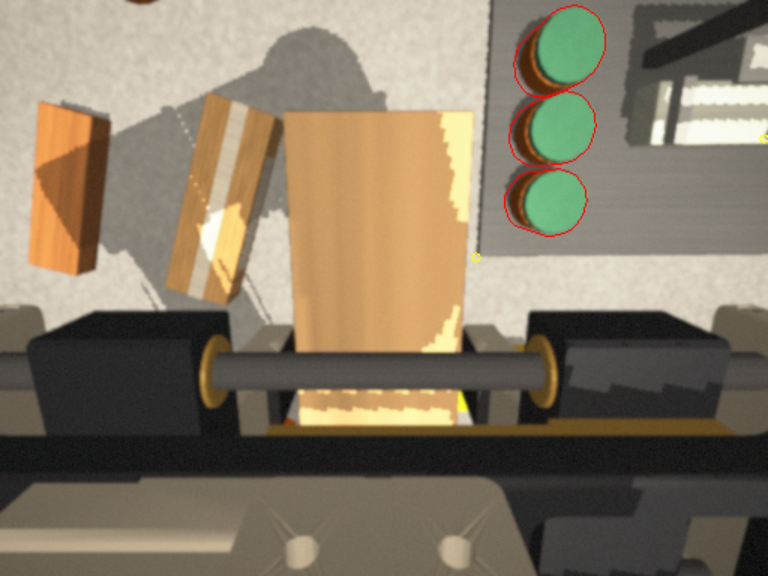

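Run:
```python
from h import *
import pickle
w=pickle.load(open("w2.pkl","rb"));w0=np.linalg.inv(w["cam_to_world"]@np.linalg.inv(w["T_tool_cam"]))
for z in(.259,.267):
  for uv in((190,74),(314.7,74)):
    print(z,(w0@np.r_[ray(w,uv,z),1])[:3].round(4))
togo(.6126,-.047,.075,9.9)
```

```text
0.259 [ 0.0897 -0.0318  0.0002]
0.259 [0.0897 0.0314 0.0002]
0.267 [ 0.0884 -0.0301 -0.0078]
0.267 [ 0.0885  0.0296 -0.0078]
at [0.479  0.0819 0.2589] [-1.7998e+02 -3.0000e-02  9.9800e+00] t 3.72 -> offset [109.1 150.2 184. ] roll 0.0014 open 0.0613 F [ 0.1 -0.2 -0.9]
```

The board is centred in the grip within 1 mm, and the jar fit puts the rack at (0.6126, −0.047) with yaw 9.9°. A central grip would put the gripper body (±96 mm in y) into the shelf, which starts at y = −83. So I set the board down 65 mm short on two jars, then regrip it near its robot end.

jog_arm --motion '[{"offset":[10,38,0],"roll":0,"hand":50},{"offset":[22,76,10],"roll":0,"hand":50},{"offset":[34,114,20],"roll":0,"hand":50},{"offset":[44,145,40],"roll":0,"hand":50},{"offset":[44,150,80],"roll":0,"hand":50},{"offset":[44,150,120],"roll":0,"hand":50},{"offset":[44,150,155],"roll":0,"hand":50},{"offset":[44,150,180],"roll":0,"hand":50},{"offset":[44,150,192],"roll":0,"hand":50},{"offset":[44,150,198],"roll":0,"hand":50},{"offset":[44,150,198],"roll":0,"hand":50}]'

```text
clock: 4.63
tool_pos: [0.5479, -0.0578, 0.059]
orientation: [180.0, 0.2, 10.1]
force: [-0.4, 0.1, -0.8]
opening: 0.0615
```

jog_arm --motion '[{"offset":[0,0,2],"roll":0,"hand":50},{"offset":[0,0,4],"roll":0,"hand":50},{"offset":[0,0,5],"roll":0,"hand":50},{"offset":[0,0,5],"roll":0,"hand":50}]'

```text
clock: 4.97
tool_pos: [0.5487, -0.0584, 0.0563]
orientation: [-180.0, -0.1, 10.0]
force: [0.8, 0.5, -0.8]
opening: 0.0616
```

jog_arm --motion '[{"offset":[0,0,1],"roll":0,"hand":50},{"offset":[0,0,2],"roll":0,"hand":50},{"offset":[0,0,2.5],"roll":0,"hand":50},{"offset":[0,0,2.5],"roll":0,"hand":50}]'

```text
clock: 5.3
tool_pos: [0.5488, -0.0585, 0.0547]
orientation: [180.0, -0.1, 10.0]
force: [-5.3, 2.1, 13.4]
opening: 0.0619
```

jog_arm --motion '[{"offset":[0,0,0],"roll":0,"hand":87},{"offset":[0,0,0],"roll":0,"hand":87},{"offset":[0,0,0],"roll":0,"hand":87},{"offset":[0,0,0],"roll":0,"hand":87},{"offset":[0,0,-15],"roll":0,"hand":87},{"offset":[0,0,-40],"roll":0,"hand":87},{"offset":[-35,0,-40],"roll":0,"hand":87},{"offset":[-65,0,-40],"roll":0,"hand":87},{"offset":[-65,0,-25],"roll":0,"hand":87},{"offset":[-65,0,-8],"roll":0,"hand":87},{"offset":[-65,0,-1],"roll":0,"hand":87},{"offset":[-65,0,-1],"roll":0,"hand":87}]'

```text
clock: 6.3
tool_pos: [0.4832, -0.0701, 0.0527]
orientation: [180.0, 0.2, 10.0]
force: [0.1, 0.6, 0.4]
opening: 0.0873
```

Run:
```python
from h import *
w=snap("wrist"); t=snap("top")
im=np.hstack([cv2.resize(w["img"],(400,300)),cv2.resize(t["img"][80:220,180:367],(400,300))])
cv2.imwrite("pics/m3.png",im[:,:,::-1]); togo(.5486,-.0582,.055,9.9)
```

```text
at [ 0.4845 -0.0698  0.054 ] [1.7999e+02 5.0000e-02 9.9900e+00] t 6.4 -> offset [65.1 -0.4 -1. ] roll 0.0016 open 0.0872 F [-0.  -0.6 -0.7]
```

View pics/m3.png

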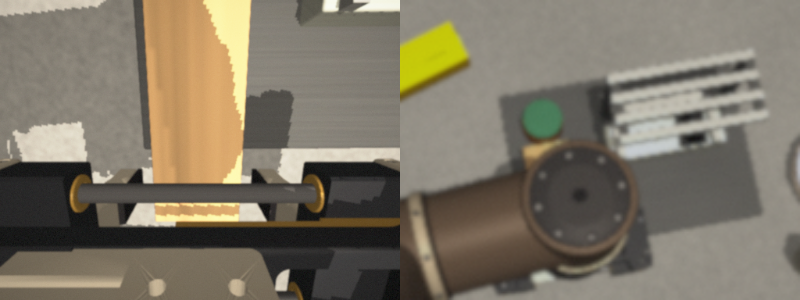

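jog_arm --motion '[{"offset":[0,0,0],"roll":0,"hand":50},{"offset":[0,0,0],"roll":0,"hand":50},{"offset":[0,0,0],"roll":0,"hand":50},{"offset":[0,0,0],"roll":0,"hand":50},{"offset":[0,0,0],"roll":0,"hand":50},{"offset":[0,0,-5],"roll":0,"hand":50},{"offset":[0,0,-15],"roll":0,"hand":50},{"offset":[15,0,-15],"roll":0,"hand":50},{"offset":[35,0,-15],"roll":0,"hand":50},{"offset":[55,0,-15],"roll":0,"hand":50},{"offset":[65.5,0,-15],"roll":0,"hand":50},{"offset":[65.5,0,-10],"roll":0,"hand":50},{"offset":[65.5,0,-5],"roll":0,"hand":50},{"offset":[65.5,0,-2],"roll":0,"hand":50},{"offset":[65.5,0,-2],"roll":0,"hand":50}]'

```text
clock: 7.65
tool_pos: [0.5471, -0.0588, 0.055]
orientation: [-180.0, 0.1, 10.0]
force: [-0.2, 0.1, -0.3]
opening: 0.0617
```

jog_arm --motion '[{"offset":[0,0,1],"roll":0,"hand":50},{"offset":[0,0,2],"roll":0,"hand":50},{"offset":[0,0,2],"roll":0,"hand":50}]'

```text
clock: 7.9
tool_pos: [0.5485, -0.0585, 0.0544]
orientation: [180.0, -0.0, 10.0]
force: [0.1, -0.8, -0.3]
opening: 0.0614
```

jog_arm --motion '[{"offset":[0,0,0.5],"roll":0,"hand":50},{"offset":[0,0,1],"roll":0,"hand":50},{"offset":[0,0,1],"roll":0,"hand":50}]'

```text
clock: 8.15
tool_pos: [0.5486, -0.0585, 0.0543]
orientation: [180.0, -0.0, 10.0]
force: [-5.4, 0.9, 13.1]
opening: 0.0617
```

jog_arm --motion '[{"offset":[0,0,0],"roll":0,"hand":87},{"offset":[0,0,0],"roll":0,"hand":87},{"offset":[0,0,0],"roll":0,"hand":87},{"offset":[0,0,0],"roll":0,"hand":87},{"offset":[0,0,-20],"roll":0,"hand":87},{"offset":[0,0,-60],"roll":0,"hand":87},{"offset":[0,0,-100],"roll":0,"hand":87},{"offset":[-5,-15,-138],"roll":0,"hand":87},{"offset":[-10,-40,-170],"roll":0.05,"hand":87},{"offset":[-16,-75,-190],"roll":0.1,"hand":87},{"offset":[-22,-112,-204],"roll":0.15,"hand":87},{"offset":[-28,-150,-206],"roll":0.2,"hand":87},{"offset":[-35,-190,-206],"roll":0.25,"hand":87},{"offset":[-42,-230,-206],"roll":0.3,"hand":87},{"offset":[-50,-270,-206],"roll":0.33,"hand":87},{"offset":[-59,-306,-206],"roll":0.33,"hand":87},{"offset":[-59,-317,-206],"roll":0.33,"hand":87},{"offset":[-59,-317,-206],"roll":0.33,"hand":87},{"offset":[-59,-317,-206],"roll":0.33,"hand":87}]'

```text
clock: 9.73
tool_pos: [0.4354, 0.244, 0.2588]
orientation: [180.0, 0.0, -8.8]
force: [-0.2, 0.3, 0.1]
opening: 0.0868
```

```bash
cat >> h.py <<'E'
bor=lambda p:box(p,.18,.062,.055,.063)
def draw(s,p,hs):
    im=s["img"].copy()
    for h in hs: cv2.polylines(im,[cv2.convexHull(np.float32(proj(s,h))).round().astype(np.int32)],True,(255,0,0),1)
    return im
E
python3 - <<'E'
from h import *
w=snap("wrist"); t=snap("top")
for l,v in(("w",[w]),("t",[t])):
  for th in (40,50,65):
    p,f=fit(v,car,[.4995,.233,-.155],th); print("car",l,th,p.round(4),np.degrees(p[2]).round(2),round(f,3))
    b,f=fit(v,bor,[.6126,-.047,.173],th,grow=9); print("  board",l,b.round(4),np.degrees(b[2]).round(2),round(f,3))
p,f=fit([w],car,[.4995,.233,-.155],50)
im=np.hstack([cv2.resize(draw(w,p,car(p)),(400,300)),cv2.resize(t["img"][80:220,180:367],(400,300))])
cv2.imwrite("pics/m4.png",im[:,:,::-1])
c=np.r_[p[0]-.065*np.cos(p[2]),p[1]-.065*np.sin(p[2])]; togo(*c,.018,np.degrees(p[2]))
E
```

```text
car w 40 [ 0.4991  0.2325 -0.157 ] -8.99 0.028
  board w [ 0.6092 -0.0355  0.1594] 9.13 0.028
car w 50 [ 0.4994  0.2324 -0.1564] -8.96 0.026
  board w [ 0.6093 -0.0355  0.1601] 9.17 0.03
car w 65 [ 0.4984  0.2327 -0.1529] -8.76 0.026
  board w [ 0.6098 -0.0353  0.1611] 9.23 0.031
car t 40 [ 0.5017  0.2319 -0.139 ] -7.96 0.265
  board t [ 0.6115 -0.048   0.1676] 9.6 0.096
car t 50 [ 0.5018  0.2322 -0.1356] -7.77 0.298
  board t [ 0.6115 -0.0476  0.1702] 9.75 0.081
car t 65 [ 0.5015  0.2326 -0.1419] -8.13 0.344
  board t [ 0.6114 -0.0474  0.1712] 9.81 0.058
at [0.4359 0.2428 0.2589] [ 1.7997e+02  2.0000e-02 -8.9500e+00] t 9.83 -> offset [-5.000e-01  2.000e-01  2.409e+02] roll 0.0003 open 0.0865 F [-0.1 -0.5 -0.7]
```

View pics/m4.png

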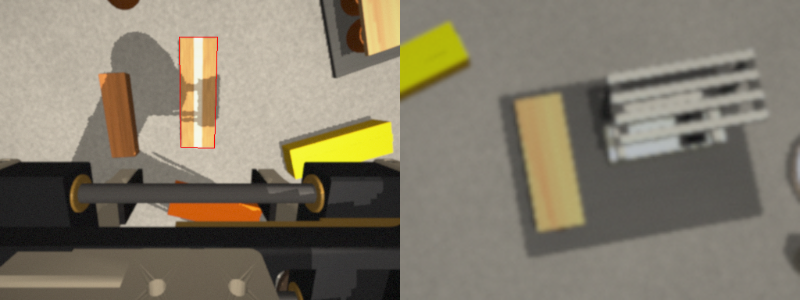

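Top view: the board lies square on the jars at (0.6115, −0.0476), yaw 9.7°. The wrist fit outlines the carton well. I grip the carton 62 mm short of its centre.

jog_arm --motion '[{"offset":[2.5,0,40],"roll":0,"hand":87},{"offset":[2.5,0,80],"roll":0,"hand":87},{"offset":[2.5,0,120],"roll":0,"hand":87},{"offset":[2.5,0,160],"roll":0,"hand":87},{"offset":[2.5,0,195],"roll":0,"hand":87},{"offset":[2.5,0,220],"roll":0,"hand":87},{"offset":[2.5,0,234],"roll":0,"hand":87},{"offset":[2.5,0,239],"roll":0,"hand":87},{"offset":[2.5,0,239],"roll":0,"hand":87},{"offset":[2.5,0,239],"roll":0,"hand":45},{"offset":[2.5,0,239],"roll":0,"hand":45},{"offset":[2.5,0,239],"roll":0,"hand":45},{"offset":[2.5,0,239],"roll":0,"hand":45},{"offset":[2.5,0,239],"roll":0,"hand":45},{"offset":[2.5,0,239],"roll":0,"hand":45},{"offset":[2.5,0,239],"roll":0,"hand":45}]'

```text
clock: 11.17
tool_pos: [0.4383, 0.2432, 0.0209]
orientation: [-180.0, -0.0, -8.9]
force: [-1.2, -1.9, 7.4]
opening: 0.0596
```

jog_arm --motion '[{"offset":[0,0,-4],"roll":0,"hand":45},{"offset":[0,0,-12],"roll":0,"hand":45},{"offset":[0,0,-24],"roll":0,"hand":45},{"offset":[0,0,-40],"roll":0,"hand":45},{"offset":[0,0,-60],"roll":0,"hand":45},{"offset":[0,0,-60],"roll":0,"hand":45},{"offset":[0,0,-60],"roll":0,"hand":45}]'

```text
clock: 11.75
tool_pos: [0.4385, 0.2437, 0.0813]
orientation: [-179.9, -0.1, -8.9]
force: [-0.3, 0.7, -3.9]
opening: 0.0599
```

Run:
```python
from h import *
o=ctrl.get_obs(); print(o['tool_pos'],o['orientation'],o['force'],o['moment'],o['opening'])
w=snap("wrist","w5")
z=o['tool_pos'][2]-.020
m=lambda p:box(p,.18,.06,z,z+.04)
for th in(40,50,65):
    p,f=fit([w],m,[.4995,.2325,-.156],th,grow=15); print(p.round(4),np.degrees(p[2]).round(2),round(f,3))
```

```text
[0.43852696 0.24374415 0.08125176] [-1.79858334e+02 -6.80221922e-02 -8.92544176e+00] [-0.29585162  0.72506151 -3.90910647] [-0.04062647  0.25912804 -0.01722415] 0.05991784911598198
[ 0.5053  0.2321 -0.1528] -8.76 0.045
[ 0.506   0.2322 -0.1542] -8.83 0.045
[ 0.506   0.2323 -0.1542] -8.84 0.034
```

View pics/w5.png

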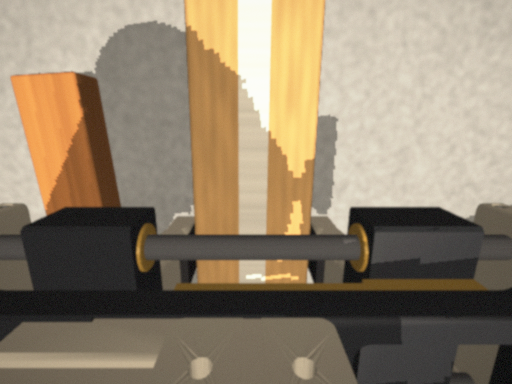

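jog_arm --motion '[{"offset":[0,0,-25],"roll":0,"hand":45},{"offset":[0,0,-55],"roll":0,"hand":45},{"offset":[5,10,-85],"roll":-0.02,"hand":45},{"offset":[15,28,-110],"roll":-0.05,"hand":45},{"offset":[30,54,-119],"roll":-0.09,"hand":45},{"offset":[47,84,-119],"roll":-0.13,"hand":45},{"offset":[64,114,-119],"roll":-0.17,"hand":45},{"offset":[81,144,-119],"roll":-0.21,"hand":45},{"offset":[98,174,-119],"roll":-0.25,"hand":45},{"offset":[115,204,-119],"roll":-0.29,"hand":45},{"offset":[132,234,-119],"roll":-0.327,"hand":45},{"offset":[146,259,-119],"roll":-0.327,"hand":45},{"offset":[155,275,-119],"roll":-0.327,"hand":45},{"offset":[158,280.4,-119],"roll":-0.327,"hand":45},{"offset":[158,280.4,-119],"roll":-0.327,"hand":45},{"offset":[158,280.4,-119],"roll":-0.327,"hand":45}]'

```text
clock: 13.13
tool_pos: [0.55, -0.0584, 0.1979]
orientation: [-180.0, 0.1, 9.8]
force: [-0.2, 0.8, -3.1]
opening: 0.0599
```

Run:
```python
from h import *
w=snap("wrist","w6"); s=snap("scene","s6"); cv2.imwrite("pics/s6b.png",np.hstack([cv2.resize(w["img"],(400,300)),cv2.resize(s["img"][130:310,130:370],(400,300))])[:,:,::-1])
togo(.5511,-.0578,.105,9.8)
```

```text
at [ 0.5503 -0.0576  0.1986] [-1.7999e+02  6.0000e-02  9.8500e+00] t 13.23 -> offset [ 0.9  0.4 93.6] roll 0.0009 open 0.0598 F [ 0.3 -0.1 -3.8]
```

View pics/s6b.png

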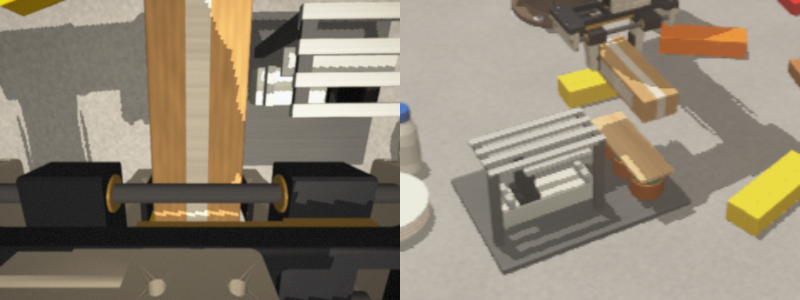

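The carton is held with a slight droop at its far end, and the board lies flat on the jars. I lower gently.

jog_arm --motion '[{"offset":[0.5,0,30],"roll":0,"hand":45},{"offset":[0.5,0,60],"roll":0,"hand":45},{"offset":[0.5,0,78],"roll":0,"hand":45},{"offset":[0.5,0,88],"roll":0,"hand":45},{"offset":[0.5,0,94],"roll":0,"hand":45},{"offset":[0.5,0,98],"roll":0,"hand":45},{"offset":[0.5,0,98],"roll":0,"hand":45}]'

```text
clock: 13.82
tool_pos: [0.5516, -0.0579, 0.1012]
orientation: [180.0, -0.0, 9.9]
force: [0.3, 0.1, -3.2]
opening: 0.0599
```

jog_arm --motion '[{"offset":[0,0,3],"roll":0,"hand":45},{"offset":[0,0,6],"roll":0,"hand":45},{"offset":[0,0,9],"roll":0,"hand":45},{"offset":[0,0,12],"roll":0,"hand":45},{"offset":[0,0,12],"roll":0,"hand":45}]'

```text
clock: 14.23
tool_pos: [0.551, -0.0584, 0.0886]
orientation: [-180.0, 0.0, 9.8]
force: [-0.1, 0.0, -3.0]
opening: 0.0598
```

jog_arm --motion '[{"offset":[0,0,1],"roll":0,"hand":45},{"offset":[0,0,2],"roll":0,"hand":45},{"offset":[0,0,3],"roll":0,"hand":45},{"offset":[0,0,4],"roll":0,"hand":45},{"offset":[0,0,4],"roll":0,"hand":45}]'

```text
clock: 14.65
tool_pos: [0.5513, -0.0584, 0.0852]
orientation: [180.0, -0.0, 9.8]
force: [-2.2, 0.4, 1.4]
opening: 0.0598
```

jog_arm --motion '[{"offset":[0,0,0.7],"roll":0,"hand":45},{"offset":[0,0,1.4],"roll":0,"hand":45},{"offset":[0,0,1.8],"roll":0,"hand":45},{"offset":[0,0,1.8],"roll":0,"hand":45}]'

```text
clock: 14.98
tool_pos: [0.5514, -0.0584, 0.0839]
orientation: [180.0, -0.0, 9.8]
force: [-4.3, -1.0, 6.3]
opening: 0.0598
```

jog_arm --motion '[{"offset":[0,0,0.6],"roll":0,"hand":45},{"offset":[0,0,0.6],"roll":0,"hand":45}]'

```text
clock: 15.15
tool_pos: [0.5514, -0.0584, 0.0839]
orientation: [180.0, -0.0, 9.8]
force: [-6.1, 0.4, 12.1]
opening: 0.0598
```

Run:
```python
from h import *
togo(.5511,-.0578,.083,9.8); s=snap("scene","s7"); cv2.imwrite("pics/s7b.png",cv2.resize(s["img"][150:310,150:350],(800,600),interpolation=cv2.INTER_CUBIC)[:,:,::-1])
```

```text
at [ 0.5514 -0.0584  0.0839] [ 1.7998e+02 -4.0000e-02  9.8100e+00] t 15.15 -> offset [-0.2 -0.7  0.9] roll 0.0002 open 0.0598 F [-6.1  0.4 12.1]
```

View pics/s7b.png

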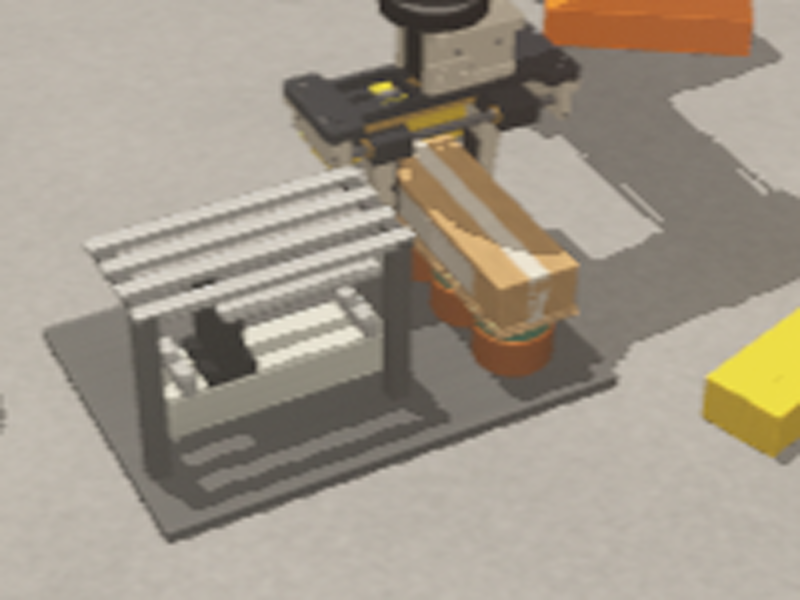

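The carton sits flush on the board and the gripper is clear of the shelf. I release and rise.

jog_arm --motion '[{"offset":[0,0,0],"roll":0,"hand":87},{"offset":[0,0,0],"roll":0,"hand":87},{"offset":[0,0,0],"roll":0,"hand":87},{"offset":[0,0,0],"roll":0,"hand":87},{"offset":[0,0,-15],"roll":0,"hand":87},{"offset":[0,0,-45],"roll":0,"hand":87},{"offset":[0,0,-85],"roll":0,"hand":87},{"offset":[0,0,-125],"roll":0,"hand":87},{"offset":[0,0,-165],"roll":0,"hand":87},{"offset":[15,-30,-190],"roll":0,"hand":87},{"offset":[30,-60,-210],"roll":0,"hand":87},{"offset":[45,-90,-230],"roll":0,"hand":87},{"offset":[60,-120,-250],"roll":0,"hand":87},{"offset":[75,-152,-266],"roll":0,"hand":87},{"offset":[75,-152,-266],"roll":0,"hand":87},{"offset":[75,-152,-266],"roll":0,"hand":87}]'

```text
clock: 16.53
tool_pos: [0.5999, 0.1063, 0.3488]
orientation: [-180.0, -0.0, 10.0]
force: [-0.0, -0.2, -1.1]
opening: 0.087
```

jog_arm --motion '[{"offset":[40,0,0],"roll":0,"hand":87},{"offset":[80,0,0],"roll":0,"hand":87},{"offset":[120,0,0],"roll":0,"hand":87},{"offset":[160,0,0],"roll":0,"hand":87},{"offset":[200,0,0],"roll":0,"hand":87},{"offset":[240,0,0],"roll":0,"hand":87},{"offset":[280,0,0],"roll":0,"hand":87},{"offset":[320,0,0],"roll":0,"hand":87},{"offset":[320,0,0],"roll":0,"hand":87}]'

```text
clock: 17.28
tool_pos: [0.9167, 0.1576, 0.343]
orientation: [180.0, 0.3, 9.7]
force: [0.9, 0.7, -1.7]
opening: 0.087
```

Run:
```python
from h import *
o=ctrl.get_obs(); print(o['joint_pos'].round(2)); togo(.5,0,.083,9.8)
```

```text
[ 2.1640e+01  5.1140e+01  6.7930e+01 -3.0000e-02 -1.0712e+02  7.8090e+01]
at [0.9167 0.1576 0.343 ] [179.96   0.34   9.74] t 17.28 -> offset [-435.8   84.6  262.6] roll -0.001 open 0.087 F [ 0.9  0.7 -1.7]
```

jog_arm --motion '[{"offset":[25,0,0],"roll":0,"hand":87},{"offset":[50,0,0],"roll":0,"hand":87},{"offset":[75,0,0],"roll":0,"hand":87},{"offset":[100,0,0],"roll":0,"hand":87},{"offset":[100,0,0],"roll":0,"hand":87}]'

```text
clock: 17.7
tool_pos: [0.9526, 0.1649, 0.3197]
orientation: [179.8, -2.3, 9.8]
force: [-1.2, -1.0, 0.4]
opening: 0.0868
```

Run:
```python
from h import *
o=ctrl.get_obs(); print(o['joint_pos'].round(2),o['qvel'].round(1)); togo(.5,0,.083,9.8)
```

```text
[  21.52   54.55   71.66    0.7  -104.89   78.46] [0.  0.9 0.5 0.2 1.7 0. ]
at [0.9526 0.1649 0.3197] [179.79  -2.31   9.79] t 17.7 -> offset [-483.2   84.7  217.7] roll -0.0001 open 0.0868 F [-1.2 -1.   0.4]
```

jog_arm --motion '[{"offset":[40,0,0],"roll":0,"hand":87},{"offset":[80,0,0],"roll":0,"hand":87},{"offset":[120,0,0],"roll":0,"hand":87},{"offset":[150,0,0],"roll":0,"hand":87},{"offset":[150,0,0],"roll":0,"hand":87},{"offset":[150,0,0],"roll":0,"hand":87}]'

```text
clock: 18.2
tool_pos: [0.9866, 0.171, 0.2781]
orientation: [179.5, -4.4, 9.8]
force: [-0.3, -0.4, -0.4]
opening: 0.0871
```

Run:
```python
from h import *
o=ctrl.get_obs(); print(o['joint_pos'].round(2),o['qvel'].round(1)); togo(.5,0,.083,9.8)
```

```text
[  21.38   57.24   71.65    1.36 -100.15   78.72] [-0.2  1.7  0.3  0.3  2.3  0.2]
at [0.9866 0.171  0.2781] [179.54  -4.44   9.83] t 18.2 -> offset [-522.2   84.2  155.9] roll 0.0005 open 0.0871 F [-0.3 -0.4 -0.4]
```

jog_arm --motion '[{"offset":[100,0,-80],"roll":0,"hand":87},{"offset":[200,0,-160],"roll":0,"hand":87},{"offset":[300,0,-240],"roll":0,"hand":87},{"offset":[300,0,-240],"roll":0,"hand":87}]'

```text
clock: 18.53
tool_pos: [0.9804, 0.1704, 0.3262]
orientation: [179.3, -6.9, 9.8]
force: [-0.5, -0.4, -0.3]
opening: 0.0868
```

jog_arm --motion '[{"offset":[100,0,-80],"roll":0,"hand":87},{"offset":[200,0,-160],"roll":0,"hand":87},{"offset":[300,0,-240],"roll":0,"hand":87},{"offset":[300,0,-240],"roll":0,"hand":87}]'

```text
clock: 18.87
tool_pos: [0.9732, 0.1702, 0.3671]
orientation: [179.1, -9.1, 9.9]
force: [-0.6, 0.3, -0.2]
opening: 0.0871
```

jog_arm --motion '[{"offset":[-20,0,0],"roll":0,"hand":87},{"offset":[-60,0,0],"roll":0,"hand":87},{"offset":[-100,0,0],"roll":0,"hand":87},{"offset":[-100,0,0],"roll":0,"hand":87}]'

```text
clock: 19.2
tool_pos: [0.8727, 0.1524, 0.3487]
orientation: [179.1, -8.8, 9.9]
force: [0.3, -0.5, 1.1]
opening: 0.0871
```

Run:
```python
from h import *
o=ctrl.get_obs(); print(o['joint_pos'].round(2),o['qvel'].round(1)); togo(.5,0,.083,9.8)
```

```text
[ 23.67  34.85  35.93   3.02 -82.71  75.99] [  3.4 -28.2 -51.7   1.2  25.4  -4.5]
at [0.8727 0.1524 0.3487] [179.08  -8.85   9.89] t 19.2 -> offset [-429.6   82.9  203.4] roll 0.0016 open 0.0871 F [ 0.3 -0.5  1.1]
```

jog_arm --motion '[{"offset":[40,0,0],"roll":0,"hand":87},{"offset":[80,0,0],"roll":0,"hand":87},{"offset":[150,0,-30],"roll":0,"hand":87},{"offset":[250,0,-80],"roll":0,"hand":87},{"offset":[350,0,-130],"roll":0,"hand":87},{"offset":[350,0,-130],"roll":0,"hand":87}]'

```text
clock: 19.7
tool_pos: [0.9774, 0.1722, 0.3832]
orientation: [178.8, -11.0, 9.9]
force: [0.2, 0.2, 0.8]
opening: 0.0869
```

jog_arm --motion '[{"offset":[100,0,-30],"roll":0,"hand":87},{"offset":[200,0,-60],"roll":0,"hand":87},{"offset":[300,0,-90],"roll":0,"hand":87},{"offset":[300,0,-90],"roll":0,"hand":87},{"offset":[300,0,-90],"roll":0,"hand":87}]'

```text
clock: 20.12
tool_pos: [0.9931, 0.1755, 0.3884]
orientation: [178.6, -13.6, 10.0]
force: [-0.1, 0.1, -1.1]
opening: 0.0871
```

jog_arm --motion '[{"offset":[100,0,-30],"roll":0,"hand":87},{"offset":[200,0,-60],"roll":0,"hand":87},{"offset":[300,0,-90],"roll":0,"hand":87},{"offset":[300,0,-90],"roll":0,"hand":87},{"offset":[300,0,-90],"roll":0,"hand":87}]'

```text
clock: 20.53
tool_pos: [1.0064, 0.1785, 0.3933]
orientation: [178.3, -15.9, 10.0]
force: [0.3, 0.0, -0.5]
opening: 0.087
```

jog_arm --motion '[{"offset":[100,0,-30],"roll":0,"hand":87},{"offset":[200,0,-60],"roll":0,"hand":87},{"offset":[300,0,-90],"roll":0,"hand":87},{"offset":[300,0,-90],"roll":0,"hand":87},{"offset":[300,0,-90],"roll":0,"hand":87}]'

```text
clock: 20.95
tool_pos: [1.0168, 0.1814, 0.4049]
orientation: [178.1, -18.2, 10.1]
force: [-0.3, -0.2, -0.3]
opening: 0.087
```

jog_arm --motion '[{"offset":[100,0,-20],"roll":0,"hand":87},{"offset":[200,0,-40],"roll":0,"hand":87},{"offset":[300,0,-60],"roll":0,"hand":87},{"offset":[300,0,-60],"roll":0,"hand":87},{"offset":[300,0,-60],"roll":0,"hand":87}]'

```text
clock: 21.37
tool_pos: [1.032, 0.1849, 0.4087]
orientation: [177.8, -20.6, 10.2]
force: [-0.1, -0.2, 0.4]
opening: 0.0868
```

jog_arm --motion '[{"offset":[100,0,-20],"roll":0,"hand":87},{"offset":[200,0,-40],"roll":0,"hand":87},{"offset":[300,0,-60],"roll":0,"hand":87},{"offset":[300,0,-60],"roll":0,"hand":87},{"offset":[300,0,-60],"roll":0,"hand":87}]'

```text
clock: 21.78
tool_pos: [1.044, 0.1881, 0.4191]
orientation: [177.6, -23.1, 10.3]
force: [-1.0, 0.1, -0.2]
opening: 0.0868
```

jog_arm --motion '[{"offset":[100,0,-20],"roll":0,"hand":87},{"offset":[200,0,-40],"roll":0,"hand":87},{"offset":[300,0,-60],"roll":0,"hand":87},{"offset":[300,0,-60],"roll":0,"hand":87},{"offset":[300,0,-60],"roll":0,"hand":87}]'

```text
clock: 22.2
tool_pos: [1.0531, 0.191, 0.4342]
orientation: [177.3, -25.5, 10.4]
force: [-0.7, -0.0, 0.7]
opening: 0.0865
```

jog_arm --motion '[{"offset":[100,0,-20],"roll":0,"hand":87},{"offset":[200,0,-40],"roll":0,"hand":87},{"offset":[300,0,-60],"roll":0,"hand":87},{"offset":[300,0,-60],"roll":0,"hand":87},{"offset":[300,0,-60],"roll":0,"hand":87}]'

```text
clock: 22.62
tool_pos: [1.0594, 0.1937, 0.4536]
orientation: [177.0, -27.9, 10.6]
force: [-1.0, 0.3, -0.6]
opening: 0.087
```

jog_arm --motion '[{"offset":[100,0,-20],"roll":0,"hand":87},{"offset":[200,0,-40],"roll":0,"hand":87},{"offset":[300,0,-60],"roll":0,"hand":87},{"offset":[300,0,-60],"roll":0,"hand":87},{"offset":[300,0,-60],"roll":0,"hand":87}]'

```text
clock: 23.03
tool_pos: [1.0631, 0.1961, 0.4768]
orientation: [176.7, -30.4, 10.7]
force: [-0.4, -0.3, -0.5]
opening: 0.0872
```

Run:
```python
from h import *
o=ctrl.get_obs(); print(o['joint_pos'].round(2),o['qvel'].round(1)); togo(.5,0,.3,9.8)
```

```text
[ 23.93  49.64  71.66   9.96 -83.09  77.25] [ 0.4 -1.3 -0.2  0.1 -1.4 -0.1]
at [1.0631 0.1961 0.4768] [176.67 -30.37  10.73] t 23.03 -> offset [-598.2   96.1 -140.3] roll 0.0162 open 0.0872 F [-0.4 -0.3 -0.5]
```

The tilt accumulates when I press at the reach limit, and it stays. With the stated body size (±39 mm deep), about 43° keeps the body in front of the shelf edge. I will push the grip with closed fingers from its −y side, which also keeps the body away from the carton at the end of the stroke. More tilt first.

jog_arm --motion '[{"offset":[100,0,10],"roll":0,"hand":5},{"offset":[200,0,20],"roll":0,"hand":5},{"offset":[300,0,30],"roll":0,"hand":5},{"offset":[300,0,30],"roll":0,"hand":5},{"offset":[300,0,30],"roll":0,"hand":5}]'

```text
clock: 23.45
tool_pos: [1.0889, 0.2004, 0.4646]
orientation: [176.3, -32.7, 10.9]
force: [0.5, -0.1, -0.4]
opening: 0.0592
```

jog_arm --motion '[{"offset":[100,0,10],"roll":0,"hand":5},{"offset":[200,0,20],"roll":0,"hand":5},{"offset":[300,0,30],"roll":0,"hand":5},{"offset":[300,0,30],"roll":0,"hand":5},{"offset":[300,0,30],"roll":0,"hand":5}]'

```text
clock: 23.87
tool_pos: [1.1089, 0.2039, 0.4632]
orientation: [176.0, -35.2, 11.1]
force: [0.8, -0.3, 0.0]
opening: 0.0262
```

jog_arm --motion '[{"offset":[100,0,20],"roll":0,"hand":5},{"offset":[200,0,40],"roll":0,"hand":5},{"offset":[300,0,60],"roll":0,"hand":5},{"offset":[300,0,60],"roll":0,"hand":5},{"offset":[300,0,60],"roll":0,"hand":5}]'

```text
clock: 24.28
tool_pos: [1.1322, 0.2075, 0.4546]
orientation: [175.7, -37.6, 11.3]
force: [0.3, -0.4, 0.3]
opening: 0.0052
```

jog_arm --motion '[{"offset":[100,0,20],"roll":0,"hand":5},{"offset":[200,0,40],"roll":0,"hand":5},{"offset":[300,0,60],"roll":0,"hand":5},{"offset":[300,0,60],"roll":0,"hand":5},{"offset":[300,0,60],"roll":0,"hand":5}]'

```text
clock: 24.7
tool_pos: [1.1505, 0.2106, 0.4545]
orientation: [175.3, -40.0, 11.6]
force: [0.2, 0.2, 0.5]
opening: 0.005
```

jog_arm --motion '[{"offset":[100,0,30],"roll":0,"hand":5},{"offset":[200,0,60],"roll":0,"hand":5},{"offset":[300,0,90],"roll":0,"hand":5},{"offset":[300,0,90],"roll":0,"hand":5},{"offset":[300,0,90],"roll":0,"hand":5}]'

```text
clock: 25.12
tool_pos: [1.1717, 0.2135, 0.4477]
orientation: [174.9, -42.4, 11.8]
force: [0.3, 0.2, -0.8]
opening: 0.0049
```

```bash
cat >> h.py <<'E'
RK=np.array([.612,-.0473]);RA=np.radians(9.8)
Rr=R.from_euler('z',RA).as_matrix()
def rk2w(p): return Rr@(np.array(p)/1000)+np.r_[RK,0]
def tgt(p,along=-8.):
    """offset (mm) so that tool point (0,0,along) comes to rack point p (mm)"""
    o=ctrl.get_obs(); Rm=R.from_euler('xyz',o['orientation'],degrees=True).as_matrix()
    g=o['tool_pos']+Rm@[0,0,along/1000]
    print("rack pos of point",(Rr.T@(g-np.r_[RK,0])*1000).round(1),"offset",(Rm.T@(rk2w(p)-g)*1000).round(1))
    print("tool axes in rack (cols)\n",(Rr.T@Rm).round(3),"t",round(o['clock'],2),"q",o['joint_pos'].round(1))
E
python3 - <<'E'
from h import *
tgt([-10,-245,78])
E
```

```text
rack pos of point [590.5 162.2 453.5] offset [-707.1  396.4 -101.8]
tool axes in rack (cols)
 [[ 0.738 -0.025  0.674]
 [ 0.026 -0.997 -0.066]
 [ 0.674  0.066 -0.736]] t 25.12 q [ 23.3  55.2  71.6  14.  -66.   75.6]
```

jog_arm --motion '[{"offset":[-33,19,-12],"roll":0,"hand":0},{"offset":[-66,38,-24],"roll":0,"hand":0},{"offset":[-99,57,-37],"roll":0,"hand":0},{"offset":[-132,75,-49],"roll":0,"hand":0},{"offset":[-165,94,-61],"roll":0,"hand":0},{"offset":[-198,113,-73],"roll":0,"hand":0},{"offset":[-231,132,-85],"roll":0,"hand":0},{"offset":[-264,151,-98],"roll":0,"hand":0},{"offset":[-297,170,-110],"roll":0,"hand":0},{"offset":[-330,188,-122],"roll":0,"hand":0},{"offset":[-363,207,-134],"roll":0,"hand":0},{"offset":[-396,226,-146],"roll":0,"hand":0},{"offset":[-429,245,-159],"roll":0,"hand":0},{"offset":[-462,264,-171],"roll":0,"hand":0},{"offset":[-495,283,-183],"roll":0,"hand":0},{"offset":[-528,301,-195],"roll":0,"hand":0},{"offset":[-561,320,-207],"roll":0,"hand":0},{"offset":[-600,343,-222],"roll":0,"hand":0},{"offset":[-600,343,-222],"roll":0,"hand":0}]'

```text
clock: 26.7
tool_pos: [0.6364, -0.2271, 0.2298]
orientation: [174.9, -42.6, 11.9]
force: [-0.4, -1.6, -1.0]
opening: 0.0006
```

Run:
```python
from h import *
tgt([-118,-242,196])
w=snap("wrist","w8"); s=snap("scene")
a=cv2.resize(s["img"][195:290,150:270],(400,316),interpolation=cv2.INTER_CUBIC)[:300]
b=cv2.resize(w["img"],(400,300))
cv2.imwrite("pics/m8.png",np.hstack([b,a])[:,:,::-1])
```

```text
rack pos of point [ -12.  -180.8  235.7] offset [-106.5   60.9  -38.7]
tool axes in rack (cols)
 [[ 0.736 -0.024  0.677]
 [ 0.027 -0.998 -0.065]
 [ 0.676  0.066 -0.734]] t 26.7 q [-10.7   5.8 -22.5 -27.8 -22.2 132.7]
```

View pics/m8.png

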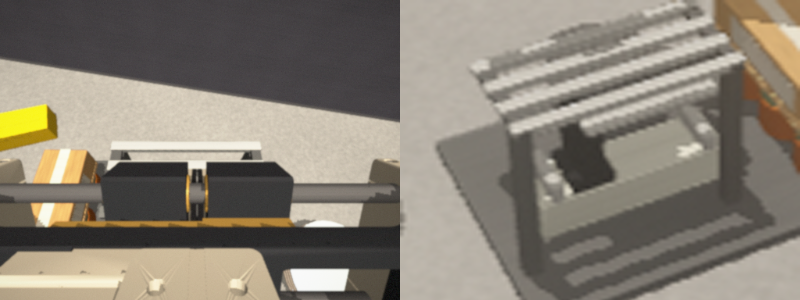

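Run:
```python
from h import *
import pickle
d=pickle.load(open("snap0.pkl","rb")); s=d["scene"]; t=d["top"]
def pan(s,P,sz,items):
    o=np.mean(proj(s,[rk2w(p) for p in P]),axis=0); h=np.array(sz)/2; x0,y0=(o-h).round().astype(int)
    k=400/sz[0]; im=cv2.resize(s["img"][y0:y0+sz[1],x0:x0+sz[0]],(400,int(sz[1]*k)),interpolation=cv2.INTER_CUBIC)
    for a,b,c in items:
        q=[tuple(int(v) for v in ((u-[x0,y0]+.5)*k-.5).round()) for u in proj(s,[rk2w(a),rk2w(b)])]
        cv2.line(im,q[0],q[1],c,1)
    return im
def bx(x0,x1,y0,y1,z0,z1,c):
    v=[(x,y,z) for x in(x0,x1) for y in(y0,y1) for z in(z0,z1)]
    return [(a,b,c) for i,a in enumerate(v) for b in v[i+1:] if sum(p!=q for p,q in zip(a,b))==1]
j=8
it=bx(-12,22,-209+j,-191+j,54,102,(255,0,0))+[((-12,y,z),(22,y,z),(0,255,0) if z==54 else (255,255,0)) for y in(-240,-220) for z in(54,75)]+[((-18,-267,149),(-18,-83,149),(0,0,255))]
a=pan(s,[(0,-180,80)],(120,160),it); b=pan(t,[(0,-190,80)],(90,120),it)
cv2.imwrite("pics/m9.png",np.hstack([a,b[:a.shape[0]]])[:,:,::-1])
print(proj(s,rk2w([0,-200,54])),proj(s,rk2w([0,-190,54])))
```

```text
[[200.99779741 240.97830973]] [[204.52061817 239.83126824]]
```

View pics/m9.png

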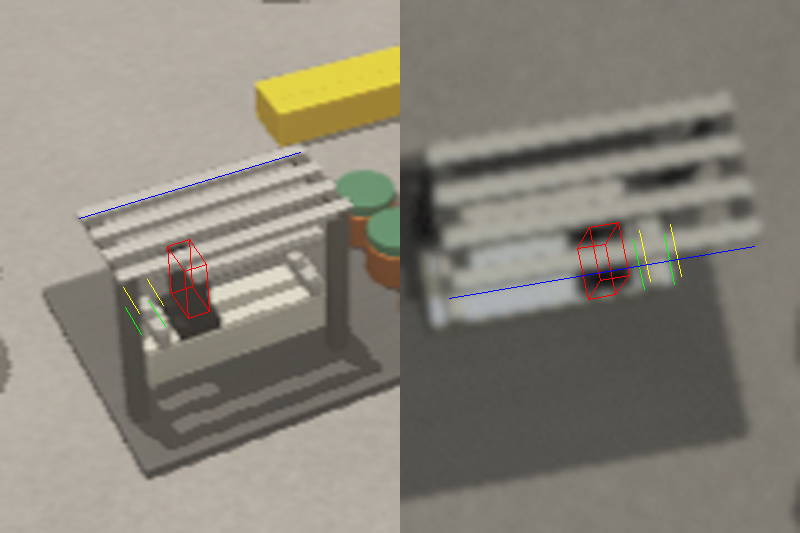

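The overlay at joint 8 mm matches the black grip, so its −y face is at about y = −201. The tray's end blocks stay below z ≈ 54. I move to the entry point, backed off along the tool axis.

jog_arm --motion '[{"offset":[-27,10,-8],"roll":0,"hand":0},{"offset":[-54,21,-17],"roll":0,"hand":0},{"offset":[-81,31,-25],"roll":0,"hand":0},{"offset":[-108,42,-34],"roll":0,"hand":0},{"offset":[-108,42,-34],"roll":0,"hand":0},{"offset":[-108,42,-34],"roll":0,"hand":0}]'

```text
clock: 27.3
tool_pos: [0.5423, -0.2882, 0.1844]
orientation: [174.9, -42.4, 11.6]
force: [1.0, 0.3, 1.4]
opening: 0.0007
```

Run:
```python
from h import *
tgt([-14,-233,80])
```

```text
rack pos of point [-115.1 -225.   190.2] offset [ -0.   -2.2 149.8]
tool axes in rack (cols)
 [[ 0.738 -0.028  0.675]
 [ 0.024 -0.997 -0.068]
 [ 0.675  0.066 -0.735]] t 27.3 q [-27.3   5.9 -23.2 -44.4 -30.3 160. ]
```

jog_arm --motion '[{"offset":[0,-1,25],"roll":0,"hand":0},{"offset":[0,-1,50],"roll":0,"hand":0},{"offset":[0,-1,75],"roll":0,"hand":0},{"offset":[0,-1,95],"roll":0,"hand":0},{"offset":[0,-1,110],"roll":0,"hand":0},{"offset":[0,-1,110],"roll":0,"hand":0}]'

```text
clock: 27.8
tool_pos: [0.6192, -0.2784, 0.1009]
orientation: [175.0, -42.3, 11.8]
force: [1.0, 0.1, 0.1]
opening: 0.0006
```

jog_arm --motion '[{"offset":[0,0,8],"roll":0,"hand":0},{"offset":[0,0,16],"roll":0,"hand":0},{"offset":[0,0,24],"roll":0,"hand":0},{"offset":[0,0,24],"roll":0,"hand":0}]'

```text
clock: 28.13
tool_pos: [0.6344, -0.2784, 0.085]
orientation: [174.9, -42.4, 11.8]
force: [-0.1, 0.4, -0.3]
opening: 0.0003
```

Run:
```python
from h import *
tgt([-14,-233,80]); print(ctrl.get_obs()['force'])
```

```text
rack pos of point [ -22.7 -231.    90.9] offset [-1.  1. 14.]
tool axes in rack (cols)
 [[ 0.737 -0.025  0.675]
 [ 0.026 -0.998 -0.065]
 [ 0.675  0.066 -0.735]] t 28.13 q [-24.9  20.  -17.6 -56.3 -23.5 171.9]
[-0.05525561  0.38458452 -0.34207369]
```

J6 is near its limit. I back off a little and use a small tool roll to win margin.

jog_arm --motion '[{"offset":[0,0,-20],"roll":0,"hand":0},{"offset":[0,0,-40],"roll":0,"hand":0},{"offset":[0,0,-40],"roll":0.03,"hand":0},{"offset":[0,0,-40],"roll":0.03,"hand":0}]'

```text
clock: 28.47
tool_pos: [0.6066, -0.2812, 0.1169]
orientation: [176.4, -42.7, 9.5]
force: [-0.4, -0.5, -0.6]
opening: 0.0002
```

Run:
```python
from h import *
tgt([-14,-233,80])
```

```text
rack pos of point [ -50.6 -229.   122.8] offset [-2.1  0.2 56.4]
tool axes in rack (cols)
 [[ 0.735 -0.048  0.676]
 [-0.004 -0.998 -0.067]
 [ 0.678  0.046 -0.733]] t 28.47 q [-25.4  15.6 -19.8 -52.6 -25.  166.4]
```

jog_arm --motion '[{"offset":[-2,0,15],"roll":0.02,"hand":0},{"offset":[-2,0,30],"roll":0.02,"hand":0},{"offset":[-2,0,40],"roll":0.02,"hand":0},{"offset":[-2,0,40],"roll":0.02,"hand":0}]'

```text
clock: 28.8
tool_pos: [0.6326, -0.2787, 0.0822]
orientation: [177.6, -42.5, 7.9]
force: [0.8, -0.2, -0.9]
opening: 0.0004
```

jog_arm --motion '[{"offset":[0,0,5],"roll":0,"hand":0},{"offset":[0,0,10],"roll":0,"hand":0},{"offset":[0,0,15],"roll":0,"hand":0},{"offset":[0,0,15],"roll":0,"hand":0}]'

```text
clock: 29.13
tool_pos: [0.6427, -0.2783, 0.0728]
orientation: [177.5, -42.6, 8.0]
force: [0.8, -0.2, 0.3]
opening: 0.0006
```

Run:
```python
from h import *
tgt([-14,-233,80]); print(ctrl.get_obs()['force'])
```

```text
rack pos of point [ -14.5 -232.3   78.6] offset [ 1.3  0.7 -0.6]
tool axes in rack (cols)
 [[ 0.735 -0.062  0.675]
 [-0.024 -0.998 -0.065]
 [ 0.677  0.032 -0.735]] t 29.13 q [-25.1  21.6 -16.9 -58.  -23.1 170.9]
[ 0.79364848 -0.20941179  0.28459755]
```

jog_arm --motion '[{"offset":[-0.1,-5,-0.3],"roll":0,"hand":0},{"offset":[-0.2,-10,-0.6],"roll":0,"hand":0},{"offset":[-0.3,-15,-0.9],"roll":0,"hand":0},{"offset":[-0.5,-20,-1.3],"roll":0,"hand":0},{"offset":[-0.6,-25,-1.6],"roll":0,"hand":0},{"offset":[-0.6,-25,-1.6],"roll":0,"hand":0}]'

```text
clock: 29.63
tool_pos: [0.6379, -0.2526, 0.0735]
orientation: [177.5, -42.7, 8.0]
force: [0.1, -1.9, 0.3]
opening: 0.0005
```

jog_arm --motion '[{"offset":[-0.1,-5,-0.3],"roll":0,"hand":0},{"offset":[-0.2,-10,-0.6],"roll":0,"hand":0},{"offset":[-0.3,-15,-0.9],"roll":0,"hand":0},{"offset":[-0.5,-20,-1.3],"roll":0,"hand":0},{"offset":[-0.5,-20,-1.3],"roll":0,"hand":0}]'

```text
clock: 30.05
tool_pos: [0.6344, -0.2327, 0.0732]
orientation: [177.5, -42.6, 8.0]
force: [-1.4, -2.1, 0.4]
opening: -0.0002
```

Run:
```python
from h import *
tgt([-14.5,-150,79]); print(ctrl.get_obs()['force'])
```

```text
rack pos of point [ -14.9 -186.    79.1] offset [ -0.7 -35.9  -2. ]
tool axes in rack (cols)
 [[ 0.735 -0.061  0.675]
 [-0.024 -0.998 -0.065]
 [ 0.677  0.032 -0.735]] t 30.05 q [-20.8  19.4 -20.4 -59.2 -19.6 169.3]
[-1.44326955 -2.0527322   0.35413924]
```

jog_arm --motion '[{"offset":[-0.1,-5,-0.3],"roll":0,"hand":0},{"offset":[-0.2,-10,-0.6],"roll":0,"hand":0},{"offset":[-0.4,-15,-0.9],"roll":0,"hand":0},{"offset":[-0.5,-20,-1.3],"roll":0,"hand":0},{"offset":[-0.6,-25,-1.6],"roll":0,"hand":0},{"offset":[-0.6,-28,-1.8],"roll":0,"hand":0},{"offset":[-0.6,-28,-1.8],"roll":0,"hand":0}]'

```text
clock: 30.63
tool_pos: [0.6298, -0.2051, 0.0732]
orientation: [177.5, -42.6, 8.0]
force: [-1.6, -1.3, 0.2]
opening: 0.0006
```

jog_arm --motion '[{"offset":[0,-1.5,-0.1],"roll":0,"hand":0},{"offset":[0,-3,-0.2],"roll":0,"hand":0},{"offset":[0,-4,-0.2],"roll":0,"hand":0},{"offset":[0,-4,-0.2],"roll":0,"hand":0}]'

```text
clock: 30.97
tool_pos: [0.6293, -0.2021, 0.0731]
orientation: [177.5, -42.6, 8.0]
force: [-2.2, -2.7, 0.3]
opening: 0.0005
```

jog_arm --motion '[{"offset":[0,-1,0],"roll":0,"hand":0},{"offset":[0,-2,-0.1],"roll":0,"hand":0},{"offset":[0,-2,-0.1],"roll":0,"hand":0}]'

```text
clock: 31.22
tool_pos: [0.629, -0.2002, 0.0731]
orientation: [177.5, -42.6, 7.9]
force: [-2.6, -2.5, 0.5]
opening: 0.0006
```

Run:
```python
from h import *
tgt([-14.5,-150,79]); print(ctrl.get_obs()['force'])
```

```text
rack pos of point [ -14.6 -153.    79. ] offset [ 0.  -3.  -0.1]
tool axes in rack (cols)
 [[ 0.735 -0.062  0.675]
 [-0.024 -0.998 -0.066]
 [ 0.677  0.032 -0.735]] t 31.22 q [-17.1  18.  -22.8 -59.7 -16.6 167.4]
[-2.59272296 -2.47279858  0.52194196]
```

jog_arm --motion '[{"offset":[0,-1,0],"roll":0,"hand":0},{"offset":[0,-2,-0.1],"roll":0,"hand":0},{"offset":[0,-2,-0.1],"roll":0,"hand":0}]'

```text
clock: 31.47
tool_pos: [0.6287, -0.1981, 0.0732]
orientation: [177.5, -42.6, 8.0]
force: [-3.3, -2.2, 0.3]
opening: 0.0009
```

jog_arm --motion '[{"offset":[0,-1,0],"roll":0,"hand":0},{"offset":[0,-2,-0.1],"roll":0,"hand":0},{"offset":[0,-2,-0.1],"roll":0,"hand":0}]'

```text
clock: 31.72
tool_pos: [0.6287, -0.196, 0.0733]
orientation: [177.5, -42.7, 8.0]
force: [-1.6, -2.6, 0.0]
opening: 0.0003
```

jog_arm --motion '[{"offset":[0,-1,0],"roll":0,"hand":0},{"offset":[0,-2,-0.1],"roll":0,"hand":0},{"offset":[0,-2,-0.1],"roll":0,"hand":0}]'

```text
clock: 31.97
tool_pos: [0.6284, -0.1948, 0.0734]
orientation: [177.4, -42.7, 8.0]
force: [-0.6, -5.0, -1.3]
opening: 0.0004
```

jog_arm --motion '[{"offset":[0,-1,0],"roll":0,"hand":0},{"offset":[0,-2,-0.1],"roll":0,"hand":0},{"offset":[0,-2,-0.1],"roll":0,"hand":0}]'

```text
clock: 32.22
tool_pos: [0.6283, -0.1945, 0.0735]
orientation: [177.2, -42.7, 8.0]
force: [-1.7, -9.5, -2.9]
opening: 0.0001
```

jog_arm --motion '[{"offset":[0,-1,0],"roll":0,"hand":0},{"offset":[0,-2,-0.1],"roll":0,"hand":0},{"offset":[0,-2,-0.1],"roll":0,"hand":0}]'

```text
clock: 32.47
tool_pos: [0.6282, -0.1942, 0.0736]
orientation: [177.0, -42.7, 8.0]
force: [0.8, -15.7, -5.5]
opening: 0.0003
```

The force is rising with no travel at about the expected end position (grip face at y ≈ −129), which means the end stop. I back off and withdraw along the tool axis.

jog_arm --motion '[{"offset":[0,5,0.3],"roll":0,"hand":0},{"offset":[0,12,0.8],"roll":0,"hand":0},{"offset":[0,18,1.2],"roll":0,"hand":0},{"offset":[-1,18,-10],"roll":0,"hand":0},{"offset":[-1,18,-30],"roll":0,"hand":0},{"offset":[-1,18,-60],"roll":0,"hand":0},{"offset":[-1,18,-95],"roll":0,"hand":0},{"offset":[-1,18,-130],"roll":0,"hand":0},{"offset":[-1,18,-170],"roll":0,"hand":0},{"offset":[-1,18,-200],"roll":0,"hand":0},{"offset":[-1,18,-200],"roll":0,"hand":0}]'

```text
clock: 33.38
tool_pos: [0.4917, -0.2186, 0.226]
orientation: [177.2, -43.0, 8.2]
force: [0.4, 0.9, 0.7]
opening: 0.0005
```

Run:
```python
from h import *
s=snap("scene","s12"); t=snap("top","t12"); w=snap("wrist","w12"); o=ctrl.get_obs(); print(o['clock'],o['tool_pos'],o['force'],o['joint_pos'].round(1))
def L(im,s,pts,c):
    cv2.polylines(im,[np.int32(np.round((proj(s,[rk2w(p) for p in pts])+.5)*4-.5))],False,c,1)
out=[]
for v in (s,t):
    im=cv2.resize(v["img"],None,fx=4,fy=4,interpolation=cv2.INTER_CUBIC)
    L(im,v,[(20,-12,114),(48,-12,114)],(255,0,0)); L(im,v,[(-12,-129,102),(22,-129,102)],(0,255,0)); L(im,v,[(-12,-111,102),(22,-111,102)],(0,255,0))
    L(im,v,[(-90,-30,103),(90,-30,103),(90,30,103),(-90,30,103),(-90,-30,103)],(0,0,255))
    c=proj(v,rk2w([0,-80,90]))[0]*4; x,y=int(c[0])-200,int(c[1])-300
    x=max(x,0);y=max(y,0); out.append(im[y:y+600,x:x+400])
cv2.imwrite("pics/m12.png",np.hstack(out)[:,:,::-1])
m=lambda p:box(p,.18,.06,.063,.103)
for th in(40,60):
    p,f=fit([t],m,[.612,-.0473,.171],th,grow=9); print(p.round(4),np.degrees(p[2]),f)
d0=__import__("pickle").load(open("snap0.pkl","rb"))["top"]["img"].astype(int)
df=np.abs(t["img"].astype(int)-d0).max(2)
for n,(u,vv) in dict(bottle=(600,308),plates=(608,248),jar=(185,200),yel1=(283,175),yel2=(370,382),orange=(233,430)).items():
    a,b=int(u*.64),int(vv*.64); print(n,df[b-12:b+13,a-12:a+13].mean().round(1))
```

```text
33.5333 [ 0.49346218 -0.21798286  0.2210359 ] [-0.0139226   0.56673853  0.11575463] [-15.9  -6.  -33.4 -33.2 -25.3 138.4]
[ 0.6119 -0.0488  0.1828] 10.47569250981164 0.11616726248510453
[ 0.612  -0.0481  0.1663] 9.526858599255489 0.08631540681162385
bottle 24.4
plates 32.9
jar 19.0
yel1 30.1
yel2 98.0
orange 31.7
```

View pics/m12.png

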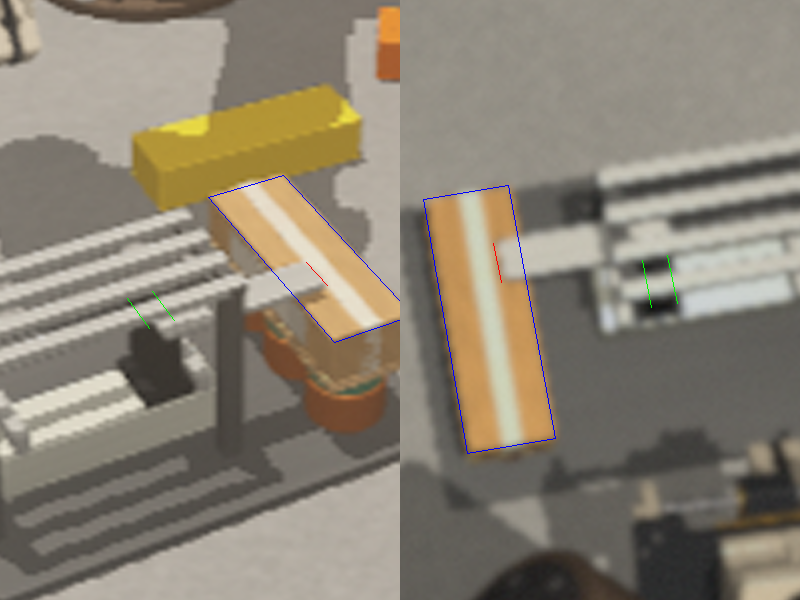

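Run:
```python
from h import *
t=dict(snap("top")); s=snap("scene")
def prof(v,x,ys,z):
    q=np.mean([[cv2.remap(v["img"],np.float32([[u[0]]]),np.float32([[u[1]]]),cv2.INTER_LINEAR)[0,0] for u in proj(v,[rk2w([xx,y,z]) for y in ys])] for xx in x],axis=0)
    return q.astype(int)
for n,v in(("top",t),("scene",s)):
    ys=np.arange(-40,16,3); 
    print(n,"tongue",list(zip(ys.tolist(),prof(v,[28,34,40],ys,114)[:,2].tolist())))
    ys=np.arange(-45,-15,3); print(n,"carton -y edge",list(zip(ys.tolist(),prof(v,[-70,-50,-30],ys,103)[:,0:3].tolist())))
    ys=np.arange(15,45,3); print(n,"carton +y edge",list(zip(ys.tolist(),prof(v,[-70,-50,-30],ys,103)[:,0:3].tolist())))
ys=np.arange(-150,-95,3); 
for x in(-16,-12,-8,-4): print("grip top x",x,list(zip(ys.tolist(),prof(t,[x],ys,90)[:,1].tolist())))
```

```text
top tongue [(-40, 181), (-37, 182), (-34, 181), (-31, 181), (-28, 182), (-25, 182), (-22, 182), (-19, 178), (-16, 158), (-13, 124), (-10, 124), (-7, 157), (-4, 180), (-1, 185), (2, 178), (5, 155), (8, 118), (11, 94), (14, 87)]
top carton -y edge [(-45, [100, 98, 92]), (-42, [100, 99, 93]), (-39, [100, 99, 93]), (-36, [105, 100, 92]), (-33, [128, 111, 91]), (-30, [167, 132, 89]), (-27, [193, 147, 89]), (-24, [200, 150, 90]), (-21, [201, 150, 90]), (-18, [201, 151, 90])]
top carton +y edge [(15, [200, 151, 89]), (18, [200, 150, 90]), (21, [200, 151, 89]), (24, [193, 146, 87]), (27, [171, 132, 81]), (30, [130, 103, 69]), (33, [89, 77, 63]), (36, [76, 72, 67]), (39, [86, 84, 79]), (42, [94, 93, 87])]
scene tongue [(-40, 185), (-37, 185), (-34, 186), (-31, 186), (-28, 186), (-25, 186), (-22, 186), (-19, 186), (-16, 186), (-13, 187), (-10, 195), (-7, 203), (-4, 202), (-1, 187), (2, 141), (5, 118), (8, 116), (11, 116), (14, 118)]
scene carton -y edge [(-45, [130, 111, 88]), (-42, [132, 115, 94]), (-39, [134, 115, 91]), (-36, [134, 113, 86]), (-33, [136, 111, 81]), (-30, [167, 134, 92]), (-2
[... 645 characters left out ...]
 209), (-141, 208), (-138, 196), (-135, 157), (-132, 101), (-129, 57), (-126, 40), (-123, 39), (-120, 38), (-117, 36), (-114, 34), (-111, 34), (-108, 46), (-105, 60), (-102, 88), (-99, 137), (-96, 180)]
grip top x -8 [(-150, 208), (-147, 208), (-144, 206), (-141, 204), (-138, 192), (-135, 154), (-132, 97), (-129, 53), (-126, 37), (-123, 33), (-120, 31), (-117, 28), (-114, 26), (-111, 31), (-108, 38), (-105, 53), (-102, 84), (-99, 138), (-96, 180)]
grip top x -4 [(-150, 191), (-147, 190), (-144, 186), (-141, 182), (-138, 173), (-135, 143), (-132, 99), (-129, 78), (-126, 78), (-123, 81), (-120, 78), (-117, 68), (-114, 66), (-111, 73), (-108, 81), (-105, 86), (-102, 99), (-99, 129), (-96, 158)]
```

Run:
```python
from h import *
import pickle
from plant import order
d=pickle.load(open("snap0.pkl","rb"))
def chk(v,n,pts):
    a=d[n]["img"]
    for k,(x,y) in pts.items():
        r=14; T=a[y-r:y+r,x-r:x+r]; S=v[y-r-8:y+r+8,x-r-8:x+r+8]
        m=cv2.matchTemplate(S,T,cv2.TM_CCOEFF_NORMED); _,sc,_,l=cv2.minMaxLoc(m); print(n,k,(l[0]-8,l[1]-8),round(sc,2))
f=.64
chk(snap("top")["img"],"top",dict(bottle=(384,197),jar=(120,131),yel1=(181,112),plates=(389,159),orange=(149,275)))
chk(snap("scene")["img"],"scene",dict(bottle=(131,205),jar=(400,215),yel1=(354,245),yel2=(253,178),plates=(120,255),orange=(312,154)))
print(ctrl.get_obs()['clock'],ctrl.get_obs()['force'].round(1)); order.close_job()
```

```text
top bottle (0, 0) 0.93
top jar (0, 0) 1.0
top yel1 (0, 0) 1.0
top plates (4, -1) 0.52
top orange (5, 2) 0.91
scene bottle (0, 0) 1.0
scene jar (0, 0) 0.99
scene yel1 (0, 0) 1.0
scene yel2 (-8, 1) 0.56
scene plates (0, 0) 1.0
scene orange (-8, 0) 0.91
33.7333 [ 0.2 -0.1 -1.1]
the job is handed in; nothing more can be done
```

The job is handed in at 33.7 s of the 70 s allowed, with every part done by my checks. The board lies on the three jars, the carton sits squarely on it, and the lock is pushed to its end stop with its tongue over the carton.

- **Board:** I set it down, then regripped it near its robot end so that the gripper's body stayed clear of the shelf. The top camera put it within about 1 mm and 0.3° of the jar row.
- **Carton:** I gripped it off-centre and lowered it until the force rose. The last top view put it within about 1.5 mm and 0.7° of the rack's axes.
- **Lock:** I pushed the grip with closed fingers instead of pinching it, with the tool tilted about 43°. That is steeper than the advised 20–35°, because by the stated body size the gripper would have hit the shelf edge at those angles. Resistance was about 3 N along the way, then rose to about 16 N with almost no travel, which I took as the end stop. The tongue tip measured within about 2 mm of its expected end position.
- **Joint limits:** The jog has no tilt command, so I built up the tilt by pressing against the reach limit. One joint (J3) ran there at 71.66° against its 71.71° limit.

**Checks that disagreed or were weak:**
- **Scene camera:** it looked 5–10 mm off from the top and wrist cameras, so I relied on the other two.
- **Orange and front yellow boxes:** the before-and-after match was inconclusive, showing shifts of up to 8 pixels with scores of 0.56–0.91. I think shadow and the arm in view caused this, and I did not touch either box.
- **Plates:** the top view also matched poorly, but the scene view showed them unmoved.
- **Bottle, loose jar and the other yellow box:** both views showed no shift.

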